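Feed a chisel blank through the stock guide to its backstop

TASK

Pick up the loose steel blank and feed it, narrow tang first and lying flat, through the low tunnel under the bridge of the stock guide until the end of its tang bears on the backstop's sprung pad, which sits inside the tunnel at a setting you have to find by feel. Press it home gently, never ramming the pad, and leave the blank lying in the tunnel in touch with the pad; leave the hammer, the tin and the anvil alone.

Things in the scene. Friction and masses are not known exactly. Their poses are not given: they have to be found in the camera images.
- blank: Loose bare steel bar, 0.55 kg, 180 mm long, 16 mm thick: a body 130 mm long and 30 mm wide, then a centred tang 50 mm long, 14 mm wide. Origin: underside, middle of the 180 mm, on the centre line. x runs towards the tang (tang end +90 mm, shoulders +40, plain end -90, centre of mass -11); z up.
- blank_tip (a point): Middle of the tang's end face (90 mm ahead of the blank's origin, 8 mm above its underside); axes as the blank's.
- guide: Fixed stock guide: dark steel base plate (x -80 to +250 mm, 100 wide, 8 thick) with a low grey bridge over a straight tunnel. Origin: bench level, middle of the tunnel's mouth; x = feed direction into the tunnel, z up. Tunnel x 0 to 160 mm, 35 wide, floor at z 8 mm, roof at z 29; bridge 100 wide, top at z 43 (bolt heads 47).
- guide_mouth (a point): Middle of the tunnel mouth's floor, 8 mm over the bench; axes as the guide's. In front of it two lips, 14 mm tall (tops 22 mm over the bench), flare from the tunnel's width to about 54 mm between them at x = -26 mm; fingers cannot straddle the blank between the lips. With the blank home, 15 to 50 mm of its plain end sticks out of the mouth.
- hammer: Bystander: hand hammer lying beyond the guide. Origin: underside.
- tin: Bystander: red tin, 68 mm diameter, 75 mm tall, holding steel punches up to 102 mm high. Origin: centre of underside.
- anvil: Bystander: small steel bench anvil, top 100 x 80 mm, 72 mm tall, 3.5 kg. Origin: centre of underside.
- backstop: Fixed bracket on the far end of the base plate, 22 x 60 x 34 mm, holding a spindle along the tunnel with a pad on its nose. Origin: bracket's foot, 228 mm along the guide's x, 8 mm up. The pad (26 mm wide, z 10 to 26 mm) faces the mouth; its face is set anywhere 130 to 160 mm past the mouth: not reported, feel for it. It is sprung: 1.5 N at first touch, 4 N at its 4 mm travel, then solid.
Not all that is in view belongs to the job. What is meant by the blank is not blue or turquoise, and is the larger of those in its own colour.

How it is judged (in metres and radians):
On the way:
1. the tang has entered the tunnel: its end is more than 30 mm past the mouth, inside the tunnel (x of blank_tip in the frame of guide above 0.03 m and y of blank_tip in the frame of guide between -0.0175 and 0.0175 m and z of blank_tip in the frame of guide below 0.03 m), for 0.1 s.
At the end, for the whole second after the job is handed in: The blank lies flat in the tunnel (within 0.06 rad), in line with it (within 0.08 rad), at rest, the end of its tang 120 mm or more past the mouth and still bearing on the backstop's sprung pad (more than 0.4 N) (contact force between blank and backstop above 0.4 N and x of blank_tip in the frame of guide above 0.12 m and y of blank_tip in the frame of guide between -0.0175 and 0.0175 m and z of blank_tip in the frame of guide below 0.024 m and angle between the x axis of blank and the x axis of guide, either way round below 0.08 rad and angle between blank's own z axis and vertical below 0.06 rad and linear speed of blank below 0.01 m/s); the robot touches nothing.
It fails at once if the pad is rammed: the blank presses on the backstop with more than 20 N (contact force between blank and backstop above 20 N).
It fails at once if the hammer is moved more than 30 mm (distance of hammer from where it was at the start of the episode above 0.03 m).
It fails at once if the tin is moved more than 30 mm (distance of tin from where it was at the start of the episode above 0.03 m).
It fails at once if the anvil is moved more than 30 mm (distance of anvil from where it was at the start of the episode above 0.03 m).
It also fails if it takes over 48 s, if anything falls off the work surface, if the arm or the gripper's body presses on something with over 40 N, if the wrist force passes 120 N, or if a joint passes its speed limit or range.

ROBOT

A 7-joint arm with a two-finger parallel gripper is mounted at the origin on the work surface. World frame = base frame: x ahead of the robot, y to its left, z up, the work surface at z = 0. Lengths are in m, angles in degrees, forces in N, time in s.
With the tool pointing down it reaches from about 0.425 to 0.875 m from the base axis. Payload 4.7 kg.
Tool frame: the origin (TCP) lies on the centre line of the jaws, within the pads' length; the fingertips stand 17 mm ahead of it and the grasp point (between the pads) lies 2 mm behind it; z points along the fingers, y is the line along which they close (so a half turn about z gives the same grasp; the last joint's range is limited). The gripper opens to 87 mm and grips with 3 to 60 N. Pads are 19 mm wide; open, the fingers measure 117 mm over their backs; the gripper's body (75 mm by 190 mm) begins 51 mm behind the grasp point.
Start: joints at [-67.603, 18.392, -4.016, 83.108, 1.295, 78.541, -3.26], TCP at [0.239, 0.604, 0.24] pointing down, gripper open.
Joint ranges: [-163.93, 163.93], [-17.29, 119.83], [-79.2, 71.16], [3.27, 140.29], [-89.18, 269.18], [5.43, 117.66], [-154.24, 154.24]. Speed limits (degrees/s): [147.25, 147.25, 180, 180, 180, 180, 180].

INTERFACE

Orientations are given as [roll, pitch, yaw] about the fixed x, y, z axes, in that order (R = Rz(yaw) Ry(pitch) Rx(roll)).
In Python, from cell import env, read_camera gives the robot as it stands.
- The arm moves only by the shell command python3 -m jog 'ROWS' [FORCE]. ROWS is JSON, a list of rows, each a list of 5 numbers: the opening, from 0 (shut) to 1 (fully open), then the shift along the tool's x, y, z each as a share of 0.02 m, from -1 to 1, then the turn about the tool's z as a share of 45 degrees, from -1 to 1. In form: [[gripper, x, y, z, yaw], ...]. A call has 1 to 12 rows; each row shifts and turns the commanded pose from where the row before left it, along the tool's axes as they then stand; what a row does not reach is not made up. A row lasts 1/12 s, in which the tool goes at most 41.7 mm and 7.16 degrees, less where a joint would pass 70% of its speed; a pose out of reach is approached as far as the arm can. A call with a number of a shift or a turn outside -1 to 1 is refused whole. A call with a gripper value outside its range is refused whole. The fingers move at their own pace and stop on an object; FORCE is the grip in N (left out, the last holds). Time passes only in rows, so rows that do not move let the fingers close. It gives the time, the measured TCP pose, the force, the opening and the grip force at its end, in the units of the state.
- env.get_obs(): the state, without advancing time (a new reading comes with each control period).
- read_camera(name): name is "side" or "top" or "wrist"; returns a dict with "color" (480x640x3 uint8, red, green, blue), "range_z" (480x640 float32, m along the optical axis (not along the pixel's ray), 0 where there is no reading), "mtx" (3x3 intrinsics, pixels), "world_from_camera" (4x4, takes a point from camera to world coordinates); the wrist camera has in their place "T_tool_cam" (4x4, takes a point from camera to tool coordinates, whose origin is the TCP and whose axes are the flange's). Camera axes: x right, y down, z forward; pixel columns grow to the right and rows downward; lengths in m; the calibration is good to about 2 mm. A picture is of the moment at which its call begins: read the wrist's pose just before it.
- env.sign_off(): hands the job in; it is judged then, once.
The state is a dict: "time_s": time; "qpos": joint angles; "joint_velocities": joint speeds; "effort": joint torques, N m; "tool_pos": TCP position; "tool_rot": TCP orientation; "force": force on the tool from outside, world axes, zero at the start; "wrist_torque": the same for the moment, N m; "grip_width": finger opening in m; "grasp_force": force on a finger pad.
Only numpy, scipy, OpenCV 4.12 (cv2) and the standard library are available. Lean on these libraries where they do the work, as an engineer would, in place of code of your own. Each camera call takes 0.05 s, during which the arm holds its last target. There are 200 camera calls.

## Working session

There is one attempt and no reset: what is moved stays moved. The work goes in short steps, Python scripts to look and compute and a shell command to move; the robot and the scene stay as the last step left them, time stands still between calls to the robot, and variables do not carry over. Pictures are saved under pics/ and viewed, at most 10 in all, crops included, and the job is handed in when it is done.

```bash
mkdir -p pics; ls; cat > h.py <<'E'
import numpy as np, cv2
from cell import env, read_camera
from scipy.spatial.transform import Rotation as R
def cloud(d,T=None):
    z=d["range_z"];K=d["mtx"];v,u=np.mgrid[:480,:640]
    P=np.stack([(u-K[0,2])*z/K[0,0],(v-K[1,2])*z/K[1,1],z],-1)
    T=d["world_from_camera"] if T is None else T
    W=P@T[:3,:3].T+T[:3,3]; W[z==0]=np.nan
    return W
def tool(o):
    T=np.eye(4);T[:3,:3]=R.from_euler('xyz',o["tool_rot"],degrees=True).as_matrix();T[:3,3]=o["tool_pos"];return T
E
python3 - <<'E'
from h import *
o=env.get_obs();print({k:np.round(v,3) for k,v in o.items()})
for n in ["top","side"]:
    d=read_camera(n);cv2.imwrite(f"pics/{n}.png",d["color"][:,:,::-1]);np.savez(f"{n}.npz",**d)
    print(n,d["world_from_camera"].round(3).tolist())
E
```

```text
pics
{'time_s': np.float64(0.0), 'qpos': array([-67.604,  18.438,  -4.016,  83.175,   1.295,  78.541,  -3.259]), 'joint_velocities': array([-0.032,  0.003, -0.007,  0.032, -0.001,  0.047, -0.079]), 'effort': array([ 0.0000e+00, -4.9129e+01, -4.0400e-01, -3.1253e+01, -6.4000e-02,
        4.4000e-02,  0.0000e+00]), 'tool_pos': array([0.239, 0.604, 0.238]), 'tool_rot': array([-1.79891e+02,  6.00000e-03,  1.58415e+02]), 'force': array([0.336, 0.131, 0.105]), 'wrist_torque': array([-0.016,  0.002, -0.033]), 'grasp_force': np.float64(0.0), 'grip_width': np.float64(0.087)}
top [[0.021, -0.987, 0.162, 0.306], [-1.0, -0.022, -0.004, -0.019], [0.008, -0.162, -0.987, 1.402], [0.0, 0.0, 0.0, 1.0]]
side [[0.773, -0.45, 0.447, 0.063], [-0.634, -0.549, 0.544, -0.63], [0.0, -0.704, -0.71, 0.814], [0.0, 0.0, 0.0, 1.0]]
```

View pics/top.png

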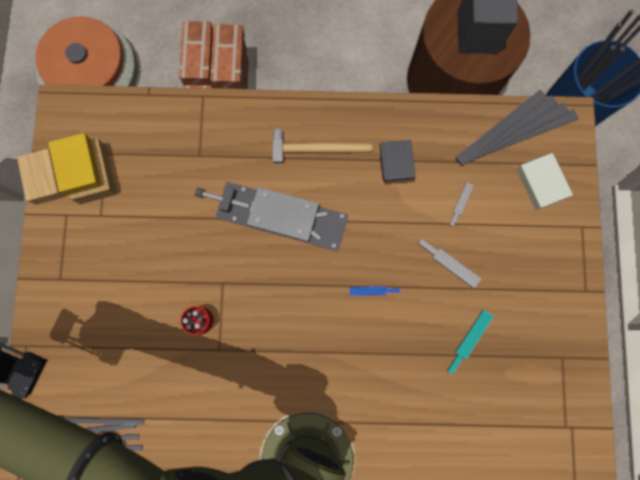

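The blank is the larger grey piece at about (450,263), with its tang end at (424,243). The guide's mouth faces right, near (318,222), and the backstop is at (228,197). Next I'll get metric poses.

```bash
python3 - <<'E'
from h import *
d=dict(np.load("top.npz"));W=cloud(d)
def fit(m,name):
    P=W[m];c=P.mean(0);r=cv2.minAreaRect((P[:,:2]*1000).astype(np.float32));print(name,m.sum(),P[:,2].min().round(4),np.median(P[:,2]).round(4),[np.round(x,1) for x in r]);return P
b=np.zeros((480,640),bool);b[230:300,410:490]=1
x=np.median(W[300:310,410:480,2]);print("bench z",x)
g=d["color"].astype(int);sat=g.max(2)-g.min(2)
m=b&(sat<30);m=cv2.morphologyEx(m.astype(np.uint8),cv2.MORPH_OPEN,np.ones((2,2)))>0
P=fit(m,"blank")
xy=P[:,:2];c=xy.mean(0);u=np.linalg.svd(xy-c)[2][0]; u*=np.sign(u[1]);print("u",u,c,np.degrees(np.arctan2(u[1],u[0])))
t=(xy-c)@u;w=(xy-c)@[-u[1],u[0]]
for a in np.arange(-.11,.12,.01):
    s=(t>=a)&(t<a+.01)
    if s.any():print(round(a,3),s.sum(),w[s].min().round(4),w[s].max().round(4))
b[:]=0;b[170:260,185:360]=1
m=b&(sat<40)&(W[...,2]<.02);P0=fit(m,"plate")
m=b&(sat<40)&(W[...,2]>.036)&(W[...,2]<.05);m[:,:246]=0;fit(m,"bridge")
k=lambda n,s:cv2.resize(d["color"][s],None,fx=4,fy=4,interpolation=2)[:,:,::-1]
cv2.imwrite("pics/g.png",cv2.resize(d["color"][170:260,190:350],None,fx=5,fy=5,interpolation=cv2.INTER_CUBIC)[:,:,::-1])
for n,p in dict(hammerhead=(145,278),handle=(147,360),anvil=(162,397),tin=(320,197)).items():print(n,W[p].round(3))
E
```

```text
bench z nan
blank 758 nan nan [array([ 485.7, -351.4]), array([183.8,  32. ]), np.float64(55.4)]Traceback (most recent call last):
  File "<stdin>", line 10, in <module>
    u, s, vh = gufunc(a, signature=signature)
               ~~~~~~^^^^^^^^^^^^^^^^^^^^^^^^
    raise LinAlgError("SVD did not converge")
numpy.linalg.LinAlgError: SVD did not converge
```

View pics/side.png

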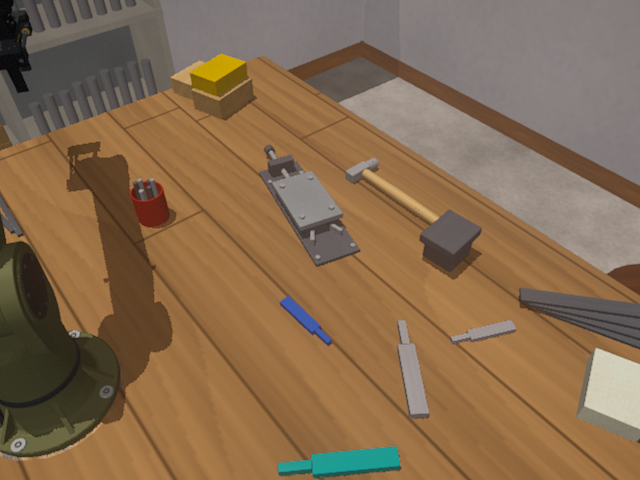

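The side view shows the blank clear at (410,370), with its tang at (403,330). The guide's mouth, with its two lips, is near (325,230).

```bash
python3 - <<'E'
from h import *
d=dict(np.load("top.npz"));W=cloud(d);ok=~np.isnan(W[...,2])
def fit(m,name):
    P=W[m];r=cv2.minAreaRect((P[:,:2]*1000).astype(np.float32));print(name,m.sum(),np.median(P[:,2]).round(4),[np.round(x,1) for x in r]);return P
b=np.zeros((480,640),bool);b[230:300,410:490]=1
print("bench z",np.nanmedian(W[300:310,410:440,2]))
g=d["color"].astype(int);sat=g.max(2)-g.min(2)
m=ok&b&(sat<30)
P=fit(m,"blank")
xy=P[:,:2];c=xy.mean(0);u=np.linalg.svd(xy-c,full_matrices=False)[2][0]; u*=np.sign(u[1]);print("u",u,c,np.degrees(np.arctan2(u[1],u[0])))
t=(xy-c)@u;w=(xy-c)@[-u[1],u[0]]
for a in np.arange(-.10,.12,.02):
    s=(t>=a)&(t<a+.02)
    if s.any():print(round(a,3),s.sum(),w[s].min().round(4),w[s].max().round(4),w[s].mean().round(4))
print(t.min(),t.max())
b[:]=0;b[170:260,185:360]=1
h=W[...,2]
m=ok&b&(sat<40)&(h<.02);fit(m,"plate")
m=ok&b&(sat<40)&(h>.036)&(h<.05);m[:,:246]=0;fit(m,"bridge")
cv2.imwrite("pics/g.png",cv2.resize(d["color"][170:260,190:350],None,fx=5,fy=5,interpolation=cv2.INTER_CUBIC)[:,:,::-1])
for n,p in dict(hammerhead=(145,278),handle=(147,360),anvil=(162,397),tin=(320,197)).items():print(n,W[p].round(3))
E
```

```text
bench z -0.0006721186414530012
blank 757 0.0148 [array([ 488.4, -348.8]), array([183.2,  37.6]), np.float64(54.0)]
u [0.59012229 0.80731387] [ 0.48105693 -0.35503837] 53.83431340982853
-0.1 2 -0.0113 0.0005 -0.0054
-0.08 91 -0.0197 0.015 -0.0
-0.06 98 -0.0207 0.0164 0.0001
-0.04 96 -0.0212 0.015 0.0001
-0.02 103 -0.0207 0.0156 -0.0001
0.0 96 -0.0207 0.0157 -0.0002
0.02 99 -0.0201 0.0166 0.0005
0.04 76 -0.0179 0.0155 -0.0003
0.06 50 -0.0126 0.0072 -0.0003
0.08 45 -0.0122 0.0073 0.0002
0.1 1 -0.0025 -0.0025 -0.0025
-0.08225520973032477 0.10090947758494714
plate 2203 0.0074 [array([612.8, 111.8]), array([395.1, 112.3]), np.float64(75.7)]
bridge 2416 0.0422 [array([598.1,  77.9]), array([160.2, 101.3]), np.float64(75.8)]
hammerhead [0.784 0.096 0.023]
handle [ 0.782 -0.118  0.028]
anvil [ 0.732 -0.209  0.066]
tin [0.327 0.265 0.094]
```

```bash
sleep 1
```

```text
(no output)
```

View pics/g.png

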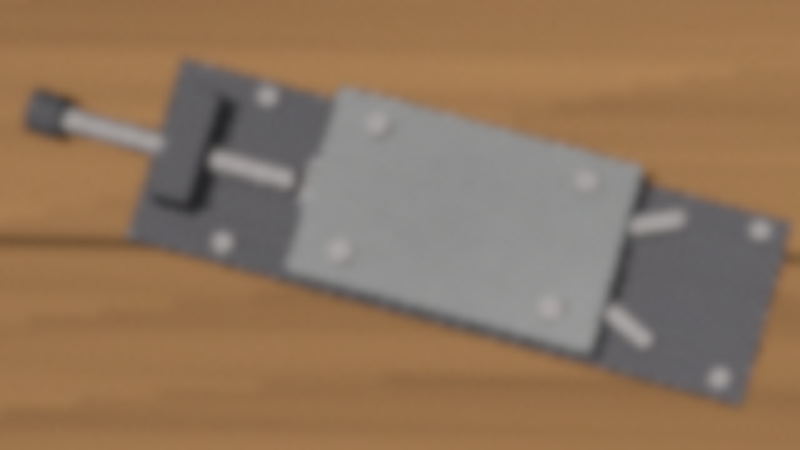

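The guide's bridge is cleanly outlined: its mouth edge is on the right (crop x≈620), the lips are beyond it, and the spindle is on the left. Feed yaw is about 75.8° and the mouth is near (0.578, 0.000). The blank's origin is near (0.487, -0.348) with a yaw of about 54°. I'll swing round in an arc.

```bash
A='[1,-1,-0.04,0,0.04]'; 
python3 -m jog '[[1,-1,-0.04,0,0.04],[1,-1,-0.04,0,0.04],[1,-1,-0.04,0,0.04],[1,-1,-0.04,0,0.04],[1,-1,-0.04,0,0.04],[1,-1,-0.04,0,0.04],[1,-1,-0.04,0,0.04],[1,-1,-0.04,0,0.04],[1,-1,-0.04,0,0.04],[1,-1,-0.04,0,0.04],[1,-1,-0.04,0,0.04],[1,-1,-0.04,0,0.04]]'
python3 -m jog '[[1,-1,-0.04,0,0.04],[1,-1,-0.04,0,0.04],[1,-1,-0.04,0,0.04],[1,-1,-0.04,0,0.04],[1,-1,-0.04,0,0.04],[1,-1,-0.04,0,0.04],[1,-1,-0.04,0,0.04],[1,-1,-0.04,0,0.04],[1,-1,-0.04,0,0.04],[1,-1,-0.04,0,0.04],[1,-1,-0.04,0,0.04],[1,-1,-0.04,0,0.04]]'
python3 -m jog '[[1,-1,-0.04,0,0.04],[1,-1,-0.04,0,0.04],[1,-1,-0.04,0,0.04],[1,-1,-0.04,0,0.04],[1,-1,-0.04,0,0.04],[1,-1,-0.04,0,0.04],[1,-1,-0.04,0,0.04],[1,-1,-0.04,0,0.04],[1,-1,-0.04,0,0.04],[1,-1,-0.04,0,0.04],[1,-1,-0.04,0,0.04],[1,-1,-0.04,0,0.04]]'
```

```text
time_s: 1.1
tool_pos: [0.4391, 0.4702, 0.2396]
tool_rot: [180.0, 0.0, 136.6]
force: [-0.5, -0.2, -0.9]
grip_width: 0.087
grasp_force: 0.0
time_s: 2.1
tool_pos: [0.5742, 0.2733, 0.2396]
tool_rot: [180.0, -0.0, 115.0]
force: [-0.5, -0.0, -0.7]
grip_width: 0.0871
grasp_force: 0.0
time_s: 3.1
tool_pos: [0.6272, 0.0406, 0.2396]
tool_rot: [180.0, -0.0, 93.4]
force: [0.1, 0.3, 1.0]
grip_width: 0.0867
grasp_force: 0.0
```

```bash

python3 -m jog '[[1,-1,-0.075,0.2,0.04],[1,-1,-0.075,0.2,0.04],[1,-1,-0.075,0.2,0.04],[1,-1,-0.075,0.2,0.04],[1,-1,-0.075,0.2,0.04],[1,-1,-0.075,0.2,0.04],[1,-1,-0.075,0.2,0.04],[1,-1,-0.075,0.2,0.04],[1,-1,-0.075,0.2,0.04],[1,-1,-0.075,0.2,0.04],[1,-1,-0.075,0.2,0.04],[1,-1,-0.075,0.2,0.04]]'
python3 -m jog '[[1,-1,-0.075,0.2,0.04],[1,-1,-0.075,0.2,0.04],[1,-1,-0.075,0.2,0.04],[1,-1,-0.075,0.2,0.04],[1,-1,-0.075,0.2,0.04],[1,-1,-0.075,0.2,0.04],[1,-1,-0.075,0.2,0.04],[1,-1,-0.075,0.2,0.04],[1,-1,-0.075,0.2,0.04],[1,-1,-0.075,0.2,0.03],[1,0,0,0,0],[1,0,0,0,0]]'
python3 - <<'E'
from h import *
o=env.get_obs();T=tool(o);d=read_camera("wrist");cv2.imwrite("pics/w1.png",d["color"][:,:,::-1]);print(o["tool_pos"],o["tool_rot"],d["T_tool_cam"].round(3).tolist())
W=cloud(d,T@d["T_tool_cam"]);np.savez("w1.npz",W=W,c=d["color"]);h=W[...,2];print(np.nanpercentile(h,[5,50,95]))
m=(h>.010)&(h<.020)
n,l,s,_=cv2.connectedComponentsWithStats(m.astype(np.uint8))
for i in range(1,n):
    if s[i,4]>1500:
        P=(W[l==i]*1000).astype(np.float32);print(s[i],P[:,2].mean(),cv2.minAreaRect(P[:,:2].copy()))
E
```

```text
time_s: 4.1
tool_pos: [0.5825, -0.1945, 0.1912]
tool_rot: [180.0, -0.0, 71.8]
force: [0.1, 0.2, 0.4]
grip_width: 0.0866
grasp_force: 0.0
time_s: 5.1
tool_pos: [0.4806, -0.3666, 0.1513]
tool_rot: [-180.0, 0.0, 54.2]
force: [0.5, 0.2, -0.4]
grip_width: 0.0869
grasp_force: 0.0
[ 0.48057535 -0.36663653  0.15128507] [-1.79974355e+02  7.27709252e-03  5.42482615e+01] [[0.0, -0.968, -0.252, 0.069], [1.0, 0.001, -0.0, -0.0], [0.0, -0.252, 0.968, -0.144], [0.0, 0.0, 0.0, 1.0]]
[-1.83916397e-03 -2.17924797e-05  2.49104262e-01]
[   0    0  132  132 3212] 10.868212 ((412.48126220703125, -167.71046447753906), (21.572418212890625, 112.05027770996094), 2.664646863937378)
[ 287   79   41  221 7083] 15.068151 ((492.4115905761719, -342.1285400390625), (167.63168334960938, 30.021743774414062), 53.87671661376953)
[ 462   91  125   52 1648] 10.585933 ((654.9364013671875, -387.82354736328125), (20.13304328918457, 90.35081481933594), 65.73755645751953)
```

View pics/w1.png

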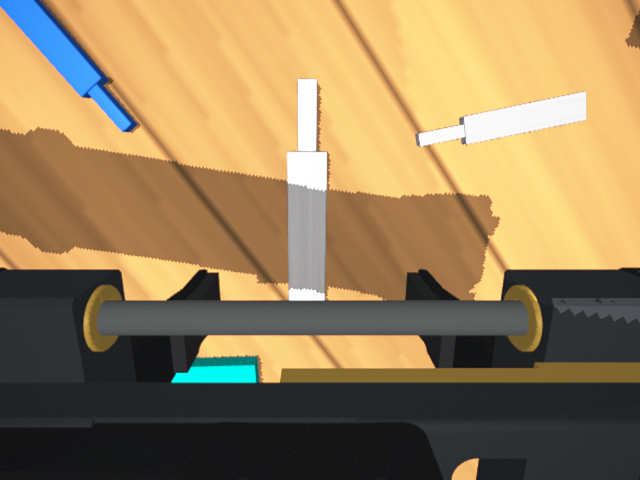

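The wrist view shows the blank straight ahead at (307,80)–(307,300) with its tang pointing up, and its yaw is 53.9°. I need to shift about 5 mm in -y before descending.

```bash

python3 -m jog '[[1,0,-0.24,0.5,0.01],[1,0,0,1,0],[1,0,0,1,0],[1,0,0,1,0],[1,0,0,1,0],[1,0,0,1,0],[1,0,0,0.6,0],[1,0,0,0.4,0],[1,0,0,0,0],[0,0,0,0,0],[0,0,0,0,0],[0,0,0,0,0]]' 50
python3 -m jog '[[0,0,0,0,0],[0,0,0,0,0],[0,0,0,0,0],[0,0,0,0,0],[0,0,0,0,0],[0,0,0,0,0]]' 50
```

```text
time_s: 6.15
tool_pos: [0.4791, -0.3628, 0.0228]
tool_rot: [179.9, -0.0, 54.0]
force: [-0.6, -0.2, 0.5]
grip_width: 0.0742
grasp_force: 0.0
time_s: 6.65
tool_pos: [0.4784, -0.3622, 0.0216]
tool_rot: [180.0, -0.0, 54.0]
force: [0.5, 0.2, 0.4]
grip_width: 0.0351
grasp_force: 0.0
```

```bash

python3 -m jog '[[0,0,0,0,0],[0,0,0,0,0],[0,0,0,0,0],[0,0,0,0,0],[0,0,0,0,0]]' 50
python3 -m jog '[[0,0,0,-0.5,0],[0,0,0,-0.7,0],[0,0,0,-0.8,0],[0,0,0,0,0],[0,0,0,0,0]]' 50
python3 - <<'E'
from h import *
o=env.get_obs();T=tool(o);d=read_camera("wrist")
W=cloud(d,T@d["T_tool_cam"]);np.savez("w2.npz",W=W,c=d["color"]);h=W[...,2]
m=(h>.030)&(h<.075);m[300:]=0;m[:,:250]=0;m[:,380:]=0
L=(np.c_[W[m],np.ones(m.sum())]@np.linalg.inv(T).T)[:,:3]*1000  # tool frame mm
print(o["tool_pos"],o["tool_rot"],o["grip_width"],o["grasp_force"],len(L))
for a in range(20,130,10):
    s=(L[:,0]>=a)&(L[:,0]<a+10)
    if s.sum()>5:print(a,s.sum(),L[s,1].min().round(1),L[s,1].max().round(1),L[s,2].mean().round(2))
print(L[:,0].max())
E
```

```text
time_s: 7.07
tool_pos: [0.4783, -0.3622, 0.0216]
tool_rot: [-180.0, -0.0, 54.0]
force: [-0.6, -0.0, 0.0]
grip_width: 0.0295
grasp_force: 50.0
time_s: 7.48
tool_pos: [0.4791, -0.3627, 0.0629]
tool_rot: [179.8, -0.0, 54.0]
force: [0.4, 0.5, -6.3]
grip_width: 0.0294
grasp_force: 50.0
[ 0.47911877 -0.36273208  0.06290692] [ 1.79843260e+02 -3.53415393e-02  5.40168725e+01] 0.029361682743968734 49.99636709690094 15748
20 1589 -15.3 14.6 6.51
30 1678 -15.2 14.8 6.56
40 1737 -15.3 14.9 6.57
50 1794 -15.1 14.8 6.9
60 907 -7.2 6.9 6.63
70 971 -7.1 6.8 6.65
80 1005 -7.0 6.6 6.6
90 1057 -6.9 6.9 6.63
100 938 -7.2 6.8 6.71
108.93362928634652
```

The blank is held centred and flat, with its tip 109 mm ahead of the TCP and its underside 22.6 mm below. Next I'll swing in behind the guide's mouth.

```bash

python3 -m jog '[[0,0.4,-0.06,0,-0.02],[0,0.85,-0.13,0,-0.04],[0,0.85,-0.13,0,-0.04],[0,0.85,-0.13,0,-0.04],[0,0.85,-0.13,0,-0.04],[0,0.85,-0.13,0,-0.04],[0,0.85,-0.13,0,-0.04],[0,0.85,-0.13,0,-0.04],[0,0.85,-0.13,0,-0.04],[0,0.85,-0.13,0,-0.04],[0,0.85,-0.13,0,-0.04],[0,0.85,-0.13,0,-0.04]]'
python3 -m jog '[[0,0.4,-0.06,0,-0.02],[0,0,0,0,0],[0,0,0,0,0],[0,0,0,0,0]]'
python3 - <<'E'
from h import *
o=env.get_obs();T=tool(o);d=read_camera("wrist");cv2.imwrite("pics/w3.png",d["color"][:,:,::-1])
W=cloud(d,T@d["T_tool_cam"]);np.savez("w3.npz",W=W,c=d["color"],T=T)
print(o["tool_pos"],o["tool_rot"])
E
```

```text
time_s: 8.53
tool_pos: [0.5385, -0.1738, 0.0616]
tool_rot: [180.0, -0.0, 74.9]
force: [0.5, -0.5, -4.8]
grip_width: 0.0292
grasp_force: 50.0
time_s: 8.87
tool_pos: [0.5389, -0.1689, 0.0617]
tool_rot: [180.0, 0.1, 75.5]
force: [0.6, -0.0, -4.4]
grip_width: 0.0295
grasp_force: 50.0
[ 0.53889948 -0.16890233  0.06167057] [1.79978742e+02 6.25346055e-02 7.55092292e+01]
```

View pics/w3.png

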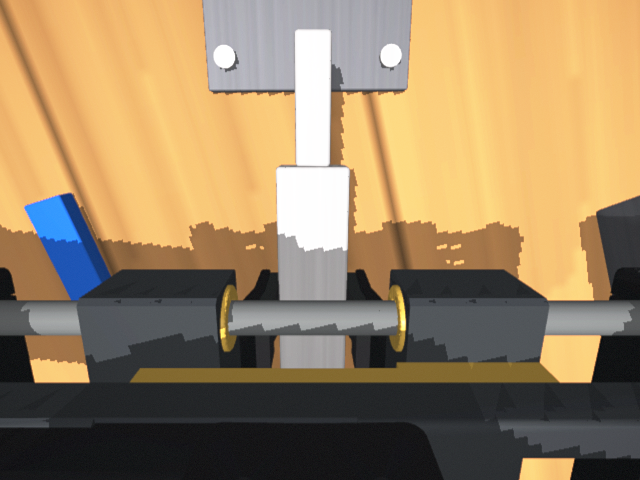

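The wrist view shows the base plate's front edge at row 90, columns 208–408, with the blank's tang pointing into it at column 313. I'll fit the plate.

```bash
python3 - <<'E'
from h import *
f=np.load("w3.npz");W=f["W"];T=f["T"];Ti=np.linalg.inv(T)
L=(W@Ti[:3,:3].T+Ti[:3,3])*1000;h=W[...,2]
m=(h>.004)&(h<.012);m[93:]=0;m[:,:200]=0;m[:,420:]=0
print("plate h",np.nanmedian(h[m]))
lo=[];hi=[]
for r in range(5,86,4):
    c=np.where(m[r])[0]
    lo.append(L[r,c.min(),:2]);hi.append(L[r,c.max(),:2])
lo=np.array(lo);hi=np.array(hi)
for e in (lo,hi):
    p=np.polyfit(e[:,0],e[:,1],1);print("edge slope deg",np.degrees(np.arctan(p[0])).round(2),"y at x=110",np.polyval(p,110).round(2),"y at 150",np.polyval(p,150).round(2))
fr=np.array([L[np.where(m[:,c])[0].max(),c,:2] for c in range(215,290,5)]+[L[np.where(m[:,c])[0].max(),c,:2] for c in range(350,405,5)])
p=np.polyfit(fr[:,1],fr[:,0],1);print("front edge x",p, "slope deg",np.degrees(np.arctan(p[0])))
b=(h>.045);b[165:]=0;b&=(np.abs(L[...,1])<12);print("tang y",L[b][:,1].min(),L[b][:,1].max(),"tip x",L[b][:,0].max())
E
```

```text
plate h 0.007214927905552504
edge slope deg 0.22 y at x=110 -52.23 y at 150 -52.08
edge slope deg -0.12 y at x=110 46.99 y at 150 46.91
front edge x [5.55671588e-03 9.34349022e+01] slope deg 0.31837309087683446
tang y -7.099109844317275 7.0036191436660955 tip x 108.80887900809248
```

```bash

python3 -m jog '[[0,0,-0.145,0.7,0],[0,0,0,0.5,0],[0,0,0,0.2,0],[0,0,0,0,0],[0,0,0,0,0]]'
python3 -m jog '[[0,0.4,0,0,0],[0,0.4,0,0,0],[0,0.4,0,0,0],[0,0.4,0,0,0],[0,0.4,0,0,0],[0,0.4,0,0,0],[0,0.4,0,0,0],[0,0.4,0,0,0],[0,0.2,0,0,0],[0,0,0,0,0]]'
```

```text
time_s: 9.33
tool_pos: [0.5362, -0.1672, 0.0333]
tool_rot: [-180.0, 0.0, 75.6]
force: [0.2, 0.5, -3.6]
grip_width: 0.0297
grasp_force: 50.0
time_s: 10.17
tool_pos: [0.5538, -0.0991, 0.0335]
tool_rot: [-180.0, -0.0, 75.7]
force: [-0.4, -0.3, -4.0]
grip_width: 0.0294
grasp_force: 50.0
```

```bash

python3 -m jog '[[0,0.3,0,0,0],[0,0.3,0,0,0],[0,0.3,0,0,0],[0,0.3,0,0,0],[0,0,0,0,0]]'
python3 -m jog '[[0,0.3,0,0,0],[0,0.3,0,0,0],[0,0.3,0,0,0],[0,0.3,0,0,0],[0,0.3,0,0,0],[0,0,0,0,0]]'
```

```text
time_s: 10.58
tool_pos: [0.5598, -0.0754, 0.0335]
tool_rot: [-180.0, -0.1, 75.7]
force: [0.3, 0.2, -5.1]
grip_width: 0.0292
grasp_force: 50.0
time_s: 11.08
tool_pos: [0.5673, -0.0462, 0.0335]
tool_rot: [-180.0, -0.1, 75.7]
force: [0.1, 0.8, -4.8]
grip_width: 0.0294
grasp_force: 50.0
```

```bash

python3 -m jog '[[0,0,0,0.06,0],[0,0,0,0.06,0],[0,0,0,0,0],[0.6,0,0,0,0],[0.6,0,0,0,0],[0.6,0,0,0,0],[0.6,0,0,0,0],[0.6,0,0,0,0],[0.6,0,0,0,0]]'
python3 -m jog '[[0.6,0,0,-1,0],[0.6,0,0,-1,0],[0,-1,0,-1,0],[0,-1,0,-1,0],[0,-1,0,-1,0],[0,-1,0,-1,0],[0,-1,0,0,0],[0,-1,0,0,0],[0,0,0,0,0]]'
python3 - <<'E'
from h import *
o=env.get_obs();T=tool(o);d=read_camera("wrist");cv2.imwrite("pics/w4.png",d["color"][:,:,::-1])
W=cloud(d,T@d["T_tool_cam"]);np.savez("w4.npz",W=W,c=d["color"],T=T)
print(o["time_s"],o["tool_pos"],o["tool_rot"],o["force"])
E
```

```text
time_s: 11.83
tool_pos: [0.567, -0.0485, 0.0315]
tool_rot: [180.0, -0.0, 75.6]
force: [0.6, -0.1, 0.1]
grip_width: 0.0514
grasp_force: 0.0
time_s: 12.58
tool_pos: [0.5356, -0.17, 0.1521]
tool_rot: [179.9, 0.1, 75.2]
force: [-0.5, -0.5, -0.3]
grip_width: 0.0136
grasp_force: 0.0
12.5833 [ 0.53557473 -0.16998523  0.15210579] [1.79904568e+02 1.20066696e-01 7.52429360e+01] [-0.45966562 -0.51421765 -0.2604363 ]
```

View pics/w4.png

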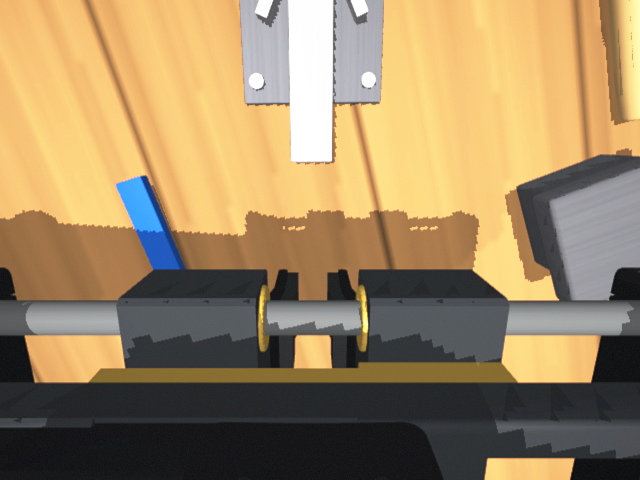

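The blank now lies between the lips at columns 290–333, and its plain end is at row 160, overhanging the plate edge at row 103. I'll measure it.

```bash
cat > m.py <<'E'
from h import *
def meas(W,T,cols=(285,340)):
    Ti=np.linalg.inv(T);L=(W@Ti[:3,:3].T+Ti[:3,3])*1000;h=W[...,2]
    m=(h>.018)&(h<.0275);m[200:]=0;m[:,:cols[0]]=0;m[:,cols[1]:]=0
    n,l,s,_=cv2.connectedComponentsWithStats(m.astype(np.uint8));m=l==1+s[1:,4].argmax()
    rows=np.where(m.any(1))[0];print("h",np.median(h[m]),"rows",rows.min(),rows.max())
    e=np.array([[L[r,np.where(m[r])[0][[0,-1]],0].mean(),*L[r,np.where(m[r])[0][[0,-1]],1]] for r in range(rows.min()+25,rows.max()-2,3)])
    p=np.polyfit(e[:,0],e[:,1:].mean(1),1);x=np.percentile(L[m][:,0],.3)
    print("blank angle in tool deg",np.degrees(np.arctan(p[0])),"plain end x",x,"y",np.polyval(p,x),"world",(T@[x/1000,np.polyval(p,x)/1000,0,1])[:2])
    m2=(h>.004)&(h<.012);m2[100:]=0;m2[:,:225]=0;m2[:,400:]=0
    q=np.array([[L[r,np.where(m2[r])[0][[0,-1]],0].mean(),*L[r,np.where(m2[r])[0][[0,-1]],1]] for r in range(4,98,4) if m2[r].sum()>10])
    if len(q)>4:
        k=np.polyfit(q[:,0],q[:,1:].mean(1),1);print("plate angle",np.degrees(np.arctan(k[0])),"centre y at x",x,np.polyval(k,x),"front x",np.percentile(L[m2][:,0],.5))
E
python3 - <<'E'
from m import *
f=np.load("w4.npz");meas(f["W"],f["T"])
E
```

```text
h 0.023153273645983796 rows 0 161
blank angle in tool deg -0.2794063911653557 plain end x 54.349962983788025 y -0.9863294308596728 world [ 0.54846499 -0.11717691]
plate angle -0.5990153097423997 centre y at x 54.349962983788025 0.2501740591365609 front x 98.13572806107832
```

```bash

python3 -m jog '[[0,0,0,1,-0.01],[0,0,0,1,0],[0,0,0,1,0],[0,0,0,1,0],[0,0,0,1,0],[0,0,0,0.7,0],[0,0,0,0.4,0],[0,0,0,0,0],[0,0,0,0,0]]' 20
python3 -m jog '[[0,0.4,0,0,0],[0,0.4,0,0,0],[0,0.4,0,0,0],[0,0.4,0,0,0],[0,0,0,0,0],[0,0,0,0,0]]'
```

```text
time_s: 13.38
tool_pos: [0.5372, -0.164, 0.0291]
tool_rot: [-180.0, -0.0, 76.1]
force: [0.5, -0.7, 0.4]
grip_width: 0.0005
grasp_force: 0.0
time_s: 13.88
tool_pos: [0.5451, -0.1325, 0.0294]
tool_rot: [180.0, -0.0, 76.2]
force: [-0.0, -0.1, 0.3]
grip_width: 0.0004
grasp_force: 0.0
```

```bash

python3 -m jog '[[0,0.1,0,0,0.008],[0,0.1,0,0,0],[0,0.1,0,0,0],[0,0,0,0,0]]'
python3 -m jog '[[0,0.1,0,0,0],[0,0.1,0,0,0],[0,0.1,0,0,0],[0,0.1,0,0,0]]'
python3 -m jog '[[0,0.1,0,0,0],[0,0.1,0,0,0],[0,0.1,0,0,0],[0,0.1,0,0,0]]'
```

```text
time_s: 14.22
tool_pos: [0.546, -0.1285, 0.0292]
tool_rot: [180.0, 0.0, 75.7]
force: [0.1, -1.3, -0.1]
grip_width: 0.0006
grasp_force: 0.7
time_s: 14.55
tool_pos: [0.548, -0.1204, 0.0292]
tool_rot: [180.0, 0.0, 75.7]
force: [-1.3, -3.6, 0.7]
grip_width: 0.0004
grasp_force: 1.5
time_s: 14.88
tool_pos: [0.5502, -0.1122, 0.0292]
tool_rot: [180.0, 0.0, 75.7]
force: [-1.1, -3.0, 1.5]
grip_width: 0.0003
grasp_force: 1.6
```

```bash

python3 -m jog '[[0,0.2,0,0,0],[0,0.2,0,0,0],[0,0.2,0,0,0],[0,0.2,0,0,0],[0,0.1,0,0,0]]'
python3 -m jog '[[0,0.2,0,0,0],[0,0.2,0,0,0],[0,0.2,0,0,0],[0,0.2,0,0,0],[0,0.1,0,0,0]]'
python3 -m jog '[[0,0.05,0,0,0],[0,0.05,0,0,0],[0,0.05,0,0,0],[0,0.05,0,0,0]]'
```

```text
time_s: 15.3
tool_pos: [0.5547, -0.0939, 0.0292]
tool_rot: [-180.0, -0.0, 75.7]
force: [-0.9, -2.5, 1.7]
grip_width: 0.0002
grasp_force: 1.6
time_s: 15.72
tool_pos: [0.5592, -0.0766, 0.0292]
tool_rot: [180.0, -0.0, 75.7]
force: [-0.6, -3.1, 1.8]
grip_width: 0.0007
grasp_force: 1.7
time_s: 16.05
tool_pos: [0.5599, -0.0738, 0.0292]
tool_rot: [180.0, 0.0, 75.7]
force: [-0.7, -3.2, 1.3]
grip_width: 0.0008
grasp_force: 1.8
```

```bash

python3 -m jog '[[0,0.05,0,0,0],[0,0.05,0,0,0],[0,0.05,0,0,0],[0,0.05,0,0,0]]'
python3 -m jog '[[0,0.05,0,0,0],[0,0.05,0,0,0],[0,0.05,0,0,0],[0,0,0,0,0]]'
python3 -m jog '[[0,0.03,0,0,0],[0,0.03,0,0,0],[0,0.03,0,0,0]]'
```

```text
time_s: 16.38
tool_pos: [0.5609, -0.0697, 0.0292]
tool_rot: [180.0, -0.0, 75.7]
force: [-0.6, -3.2, 1.3]
grip_width: 0.0007
grasp_force: 1.8
time_s: 16.72
tool_pos: [0.5618, -0.0665, 0.0292]
tool_rot: [180.0, -0.0, 75.7]
force: [-1.2, -2.9, 1.3]
grip_width: 0.0007
grasp_force: 1.4
time_s: 16.97
tool_pos: [0.5621, -0.0651, 0.0292]
tool_rot: [-180.0, 0.0, 75.7]
force: [-1.3, -3.2, 1.4]
grip_width: 0.0005
grasp_force: 1.8
```

```bash

python3 -m jog '[[0,0.03,0,0,0],[0,0.03,0,0,0],[0,0.03,0,0,0]]' | grep -E 'pos|^force'
python3 -m jog '[[0,0.03,0,0,0],[0,0.03,0,0,0],[0,0,0,0,0]]' | grep -E 'pos|^force'
```

```text
tool_pos: [0.5626, -0.0633, 0.0292]
force: [-0.9, -4.1, 1.1]
tool_pos: [0.5629, -0.0619, 0.0292]
force: [-0.9, -3.1, 1.3]
```

```bash

python3 -m jog '[[0,0.03,0,0,0],[0,0.03,0,0,0],[0,0.03,0,0,0]]' | grep -E 'pos|^force'
```

```text
tool_pos: [0.5633, -0.0604, 0.0292]
force: [-1.0, -4.1, 1.1]
```

```bash

python3 -m jog '[[0,0.03,0,0,0],[0,0.03,0,0,0],[0,0.03,0,0,0]]' | grep -E 'pos|^force'
python3 -m jog '[[0,0.03,0,0,0],[0,0.03,0,0,0]]' | grep -E 'pos|^force'
```

```text
tool_pos: [0.5638, -0.0586, 0.0292]
force: [-1.9, -3.7, 2.2]
tool_pos: [0.5641, -0.0574, 0.0292]
force: [-1.1, -3.0, 1.7]
```

```bash

python3 -m jog '[[0,0.03,0,0,0],[0,0.03,0,0,0],[0,0.03,0,0,0]]' | grep -E 'pos|^force'
python3 -m jog '[[0,0.03,0,0,0],[0,0.03,0,0,0]]' | grep -E 'pos|^force'
```

```text
tool_pos: [0.5645, -0.0557, 0.0292]
force: [-1.8, -3.9, 1.1]
tool_pos: [0.5648, -0.0545, 0.0292]
force: [0.1, -3.7, 1.4]
```

```bash

python3 -m jog '[[0,0.03,0,0,0],[0,0.03,0,0,0],[0,0.03,0,0,0]]' | grep -E 'pos|^force'
python3 -m jog '[[0,0.03,0,0,0],[0,0.03,0,0,0]]' | grep -E 'pos|^force'
```

```text
tool_pos: [0.5653, -0.0528, 0.0292]
force: [-0.7, -3.6, 1.7]
tool_pos: [0.5656, -0.0516, 0.0292]
force: [-1.0, -3.7, 2.1]
```

```bash

python3 -m jog '[[0,0.03,0,0,0],[0,0.03,0,0,0],[0,0.03,0,0,0]]' | grep -E 'pos|^force'
python3 -m jog '[[0,0.03,0,0,0],[0,0.03,0,0,0]]' | grep -E 'pos|^force'
```

```text
tool_pos: [0.566, -0.0499, 0.0292]
force: [-0.8, -2.1, 1.7]
tool_pos: [0.5663, -0.0487, 0.0292]
force: [-0.9, -3.3, 1.5]
```

```bash

python3 -m jog '[[0,0.03,0,0,0],[0,0.03,0,0,0],[0,0.03,0,0,0]]' | grep -E 'time|pos|^force'
python3 -m jog '[[0,0.03,0,0,0],[0,0.03,0,0,0]]' | grep -E 'pos|^force'
```

```text
time_s: 19.63
tool_pos: [0.5667, -0.047, 0.0292]
force: [-1.2, -2.8, 2.2]
tool_pos: [0.567, -0.0458, 0.0292]
force: [-1.5, -3.3, 1.9]
```

```bash

python3 -m jog '[[0,0.03,0,0,0],[0,0.03,0,0,0],[0,0.03,0,0,0]]' | grep -E 'pos|^force'
python3 -m jog '[[0,0.03,0,0,0],[0,0.03,0,0,0]]' | grep -E 'pos|^force'
```

```text
tool_pos: [0.5675, -0.0441, 0.0292]
force: [-0.5, -3.3, 1.4]
tool_pos: [0.5678, -0.0429, 0.0292]
force: [0.2, -3.1, 1.0]
```

```bash

python3 -m jog '[[0,0.03,0,0,0],[0,0.03,0,0,0],[0,0.03,0,0,0]]' | grep -E 'pos|^force'
python3 -m jog '[[0,0.03,0,0,0],[0,0.03,0,0,0]]' | grep -E 'pos|^force'
```

```text
tool_pos: [0.5682, -0.0412, 0.0292]
force: [-0.6, -3.7, 1.5]
tool_pos: [0.5685, -0.04, 0.0292]
force: [-1.3, -3.2, 1.6]
```

```bash

python3 -m jog '[[0,0.03,0,0,0],[0,0.03,0,0,0],[0,0.03,0,0,0]]' | grep -E 'pos|^force'
python3 -m jog '[[0,0.03,0,0,0],[0,0.03,0,0,0]]' | grep -E 'pos|^force'
```

```text
tool_pos: [0.569, -0.0382, 0.0292]
force: [-0.8, -3.3, 1.9]
tool_pos: [0.5693, -0.0371, 0.0292]
force: [-0.6, -3.9, 2.2]
```

```bash

python3 -m jog '[[0,0.03,0,0,0],[0,0.03,0,0,0],[0,0.03,0,0,0]]' | grep -E 'pos|^force'
python3 -m jog '[[0,0.03,0,0,0],[0,0.03,0,0,0]]' | grep -E 'pos|^force'
```

```text
tool_pos: [0.5697, -0.0353, 0.0292]
force: [-1.2, -4.5, 1.8]
tool_pos: [0.5699, -0.0344, 0.0291]
force: [-0.9, -5.0, 1.9]
```

```bash

python3 -m jog '[[0,0.02,0,0,0],[0,0.02,0,0,0],[0,0,0,0,0]]' | grep -E 'pos|^force'
python3 -m jog '[[0,0,0,0,0],[0,0,0,0,0]]' | grep -E 'pos|^force'
```

```text
tool_pos: [0.57, -0.0343, 0.0292]
force: [-1.9, -5.1, 2.3]
tool_pos: [0.57, -0.0343, 0.0292]
force: [-1.3, -5.2, 2.9]
```

```bash

python3 -m jog '[[0,0.02,0,0,0],[0,0.02,0,0,0],[0,0,0,0,0]]' | grep -E 'time|pos|rot|^force'
```

```text
time_s: 22.13
tool_pos: [0.5702, -0.0337, 0.0292]
tool_rot: [180.0, 0.1, 75.7]
force: [-1.3, -5.8, 2.3]
```

```bash
python3 - <<'E'
from h import *
o=env.get_obs();print(o["force"],o["wrist_torque"])
d=read_camera("side");o=env.get_obs();print(o["force"])
cv2.imwrite("pics/s2.png",cv2.resize(d["color"][130:290,220:400],None,fx=4,fy=3.7,interpolation=cv2.INTER_CUBIC)[:,:,::-1])
E
```

```text
[-1.33699809 -5.77848678  2.26539113] [-1.31288418  0.42292391 -0.05486621]
[-1.31522113 -5.68274311  2.69411474]
```

View pics/s2.png

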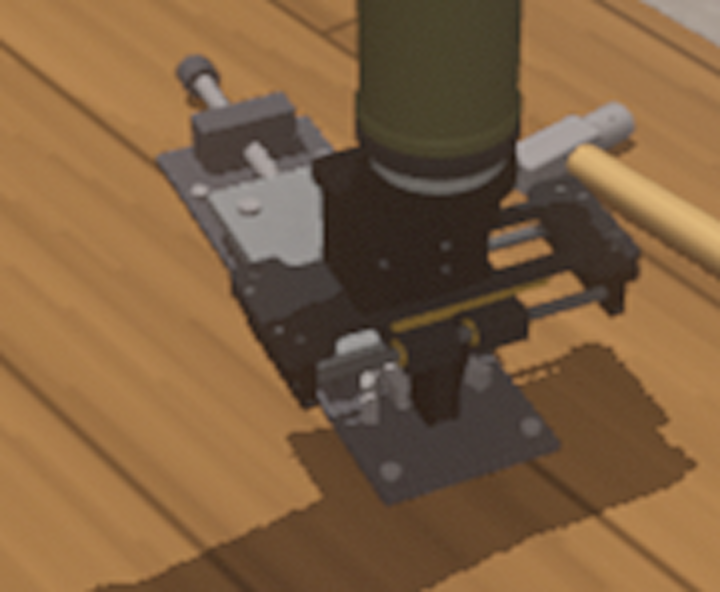

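The fingers sit centred between the lips and clear of them. The push has risen smoothly from about 3.4 N (sliding friction) to 5.9 N, which puts the sprung pad at mid travel. I'll withdraw gently.

```bash

python3 -m jog '[[0,-0.02,0,0,0],[0,-0.03,0,0,0],[0,-0.05,0,0,0],[0,-0.1,0,0,0],[0,-0.3,0,0,0],[0,-0.5,0,0,0],[0,-1,0,0,0],[0,-1,0,0,0],[0,-1,0,-0.5,0],[0,-1,0,-1,0],[0,-1,0,-1,0],[0,-1,0,-1,0]]'
python3 -m jog '[[0,0,0,-1,0],[0,0,0,-1,0],[0,0,0,-1,0],[0,0,0,0,0],[0,0,0,0,0]]'
python3 - <<'E'
from m import *
o=env.get_obs();T=tool(o);d=read_camera("wrist");cv2.imwrite("pics/w5.png",d["color"][:,:,::-1])
W=cloud(d,T@d["T_tool_cam"]);np.savez("w5.npz",W=W,c=d["color"],T=T);print(o["time_s"],o["tool_pos"],o["tool_rot"])
E
```

```text
time_s: 23.18
tool_pos: [0.5348, -0.1696, 0.0996]
tool_rot: [-180.0, -0.0, 75.7]
force: [-0.0, 0.6, -0.5]
grip_width: 0.0003
grasp_force: 0.0
time_s: 23.6
tool_pos: [0.5362, -0.1688, 0.1601]
tool_rot: [179.9, -0.1, 75.7]
force: [0.6, 0.7, -1.0]
grip_width: 0.0006
grasp_force: 0.0
23.6 [ 0.53624469 -0.16882527  0.16006651] [ 1.79865701e+02 -6.14225349e-02  7.56825106e+01]
```

View pics/w5.png

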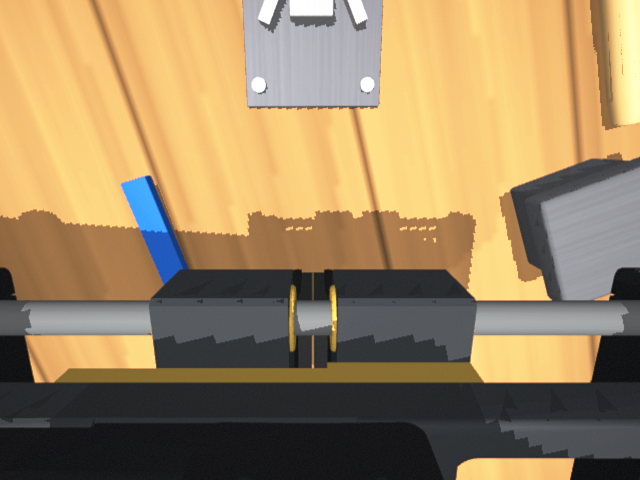

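The blank's plain end sits between the lips (row 16, columns 290–334), straight and centred. I'll check how far it stands from the plate edge.

```bash
python3 - <<'E'
from h import *
f=np.load("w5.npz");W=f["W"];T=f["T"];Ti=np.linalg.inv(T);L=(W@Ti[:3,:3].T+Ti[:3,3])*1000;h=W[...,2]
m=(h>.018)&(h<.0275);m[30:]=0;m[:,:287]=0;m[:,337:]=0
print("end x",np.percentile(L[m][:,0],2),"h",np.median(h[m]))
m2=(h>.004)&(h<.012);m2[115:]=0;m2[:,:240]=0;m2[:,390:]=0
print("plate front",np.percentile(L[m2][:,0],.5))
fr=[L[np.where(m[:,c])[0].max(),c,:2].round(1) for c in (294,304,314,324,330)];print(fr)
E
```

```text
end x 150.5511344815972 h 0.023031632380939415
plate front 94.04440425341608
[array([151.1, -12.8]), array([150.8,  -5.9]), array([150.7,   1. ]), array([150.4,   7.9]), array([150.4,  11.9])]
```

```bash
python3 -c "
from cell import env
print(env.sign_off())"
```

```text
the job is handed in; nothing more can be done
None
```

I fed the blank tang-first into the tunnel and pressed it gently onto the sprung pad. The tang's end is about 156 mm past the mouth and did not spring back when I withdrew. The final pad contact is inferred from the rise in push force (about 3.4 to 5.9 N), the gripper ended clear, and the job is handed in with no verdict shown.

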